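# Draw the guide strip out from under the drying board and pair it with its twin

## Task

The guide strips for rolling out clay belong together, but one is doing duty as the middle lath under the drying board. Draw it straight out without shifting or tilting the drying board, the two outer laths under it or the unfired figures on it, then lay it down gently, flat on the rolling board, to the left of its twin: parallel to it, ends level, with a gap of about 10 cm between the two strips. Leave the twin and everything else on the table where it is.

Things in the scene. Friction and masses are not known exactly. Their poses are not given: they have to be found in the camera images.
- strip_mid (a point): The strip to draw out: flat beech lath 180 long (x), 35 wide (y), 10 thick (z), 45 g; this point is its centre, half-way up. It lies flat on the table as the middle of three laths under the drying board, sticking out 70 to 90 mm past that board's long edge facing the rolling board (its -y side). Held by friction only, 2 to 10 N. The outer laths carry the board on: nothing drops when it leaves.
- twin_mid (a point): The other guide strip of the pair, loose, same 180 x 35 x 10 mm lath, lying on the rolling board along its right-hand side; this point is its centre, half-way up; x axis along its length, away from the robot; y axis across it to the left, towards the empty part of the rolling board where the drawn strip belongs.
- rolling_board: Canvas-covered clay rolling board, fixed to the table, 260 (x) x 250 (y) x 12 mm thick; origin at the centre of its underside, on the table, top surface 12 mm up. The strips lie on it along its x axis.
- ware_board: Plywood drying board, loose, 300 long (x) x 140 (y) x 15 mm thick; origin at the centre of its underside, which is 10 mm above the table; its -y side is the long edge from which the strip sticks out. Two unfired clay figures stand on it.
- bearer_near: Outer lath under the drying board's end nearer to the robot, loose, 160 x 35 x 10 mm, x axis along its length (across the drying board), origin at the centre of its underside, 115 mm from the board's centre; its ends show 10 mm beyond the board.
- bearer_far: The same under the drying board's end away from the robot.
- tall_figure_mid (a point): Black coil-built clay figure, loose, 156 mm tall, up to 76 mm across, 0.7 to 1.1 kg, standing on one half of the drying board; this point is on its axis, 78 mm above its foot; z axis up.
- low_figure_mid (a point): Black coil-built clay figure, loose, 78 mm tall, up to 72 mm across, standing on the other half of the drying board; this point is on its axis, 39 mm above its foot; z axis up.
- rolling_pin: Wooden rolling pin lying to the right of the rolling board, barrel 220 long (x) and 45 mm thick, 390 mm over the handles; origin under its middle, on the table. Bystander.
- glaze_jar: Lidded jar, 84 mm across, 115 tall; origin at the centre of its underside. Bystander.
- tool_pot: Black pot of modelling tools, 72 mm across, 100 tall, tools up to 205 high; origin at the centre of its underside. Bystander.
- clay_knife: Clay knife lying on the table in front of the robot, 160 mm long (x), 12 thick; origin under its middle. Bystander.
- card_box: Open white box of tools, 130 x 80 x 32 mm; origin at the centre of its underside. Bystander.
- glass_cup: Empty drinking glass, 72 mm across, 85 tall; origin at the centre of its underside. Bystander.

How it is judged:
By the outcome, as a careful person would: the job done as asked, in the order asked, and still so for the second after the job is handed in, with the robot touching nothing.
It also fails if it takes over 51 s, if anything falls off the work surface, if the arm or the gripper's body presses on something with over 40 N, if the wrist force passes 120 N, or if a joint passes its speed limit or range.

## Robot

A 6-joint arm with a two-finger parallel gripper is mounted at the origin on the work surface. World frame = base frame: x ahead of the robot, y to its left, z up, the work surface at z = 0. Lengths are in m, angles in rad, forces in N, time in s.
With the tool pointing down it reaches from about 0.35 to 0.925 m from the base axis. Payload 6.4 kg.
Tool frame: the origin (TCP) lies midway between the tips of the shut fingers; the grasp point (between the pads) lies 19 mm behind it (bot.hold_point_z is the distance from the TCP to the grasp point, in m); z points along the fingers, y is the line along which they close (so a half turn about z gives the same grasp; the last joint's range is limited). The gripper opens to 94 mm and grips with 3 to 60 N. Pads are 16 mm wide; open, the fingers measure 119 mm over their backs; the gripper's body (75 mm by 177 mm) begins 78 mm behind the grasp point.
Start: joints at [-1.304, 0.245, 1.558, -0, 1.339, -0.174], TCP at [0.277, -0.588, 0.205] pointing down, gripper open.
Joint ranges: [-3.13, 3.13], [-1.02, 2.26], [0.13, 2.54], [-0.95, 4.09], [0.21, 2.88], [-2.74, 2.74]. Speed limits (rad/s): [2.57, 2.57, 3.14, 3.14, 3.14, 3.14].

## Interface

Orientations are given as a rotation vector (axis times angle).
In Python, from workcell import bot gives the robot as it stands.
- The arm moves only by the tool step_arm, never from a script. Its arguments are lists of equal length, an entry for each row: "xyz": the shift along the world's x, y, z in mm, a list of three; "spin": the turn about the world's z in degrees; "jaw": the closure in counts, from 0 (fully open) to 255 (shut). A call has 1 to 20 rows; each row shifts and turns the commanded pose from where the row before left it; what a row does not reach is not made up. A row lasts 1/8 s, in which the tool goes at most 62.5 mm and 10.7 degrees, less where a joint would pass 70% of its speed; a pose out of reach is approached as far as the arm can. A call is refused whole if a number of a shift passes 62.5 or a number of a turn 10.7, either way. A call with a gripper value outside its range is refused whole. The fingers move at their own pace and stop on an object; "squeeze" is the grip in N (left out, the last holds). Time passes only in rows, so rows that do not move let the fingers close. It gives the time, the measured TCP pose, the force, the opening and the grip force at its end, in the units of the state.
- bot.sense(): the state, without advancing time (a new reading comes with each control period).
- bot.camera(name): name is "scene" or "top" or "wrist"; returns a dict with "img" (480x640x3 uint8, red, green, blue), "depth" (480x640 float32, m along the optical axis (not along the pixel's ray), 0 where there is no reading), "fx", "fy", "cx", "cy" (pixels), "D" ([k1, k2, p1, p2, k3] as OpenCV has them; the pictures are not rectified), "world_to_cam" (4x4, takes a point from world to camera coordinates). Camera axes: x right, y down, z forward; pixel columns grow to the right and rows downward; lengths in m; the calibration is good to about 2 mm. A picture is of the moment at which its call begins.
- bot.hand_in(): hands the job in; it is judged then, once.
Trained networks look in a picture, given as the dict that the camera call returned (one of the last four; its "shot" number tells which), for a name from the list of things; names that differ only in an ending like _2 or _b are one class to them, and where a whole thing is asked for, a point or a joint stands for the part that bears it (a point fixed in the world has none). Each returns a list of dicts, best first, with "confidence" (0 to 1); they miss things now and then, are a little off and sometimes report something else, mostly with a low value. They report only what shows in the picture. A call takes as long as a camera call.
- bot.search_frame(picture, thing): "xyz" ([x, y, z] in m, in world coordinates, good to about 4 mm: the middle of the surface that is visible of it).
- bot.masks_of(picture, thing): "mask" (480x640 bool, what is visible of it).
- bot.tip_of(picture, thing): "xyz" ([x, y, z] in m, in world coordinates, good to about 4 mm: a listed point, or the origin of a listed thing).
The state is a dict: "time": time; "q": joint angles; "qvel": joint speeds; "joint_torque": joint torques, N m; "ee_pos": TCP position; "eef_rot": TCP orientation; "contact_force": force on the tool from outside, world axes, zero at the start; "wrist_torque": the same for the moment, N m; "width": finger opening in m; "gripper_force": force on a finger pad.
Only numpy, scipy, OpenCV 4.12 (cv2) and the standard library are available. Lean on these libraries where they do the work, as an engineer would, in place of code of your own. Each camera call takes 0.05 s, during which the arm holds its last target. There are 200 camera calls.

## Working session

There is one attempt and no reset: what is moved stays moved. The work goes in short steps, Python scripts to look and compute and a tool call to move; the robot and the scene stay as the last step left them, time stands still between calls to the robot, and variables do not carry over. Pictures are saved under pics/ and viewed, at most 10 in all, crops included, and the job is handed in when it is done.

Besides the shell and the picture viewer there is one more tool, called after "Request:" as name(argument=value, ...) on one line, values as JSON. step_arm: Moves the arm, as the interface text tells. Its arguments: {"type":"object","properties":{"xyz":{"type":"array"},"spin":{"type":"array"},"jaw":{"type":"array"},"squeeze":{"type":"number"}},"required":["xyz","spin","jaw"]}

```bash
mkdir -p pics
cat > h.py <<'E'
import numpy as np, cv2
from workcell import bot
def cloud(c):
    d=c["depth"]; K=np.array([[c["fx"],0,c["cx"]],[0,c["fy"],c["cy"]],[0,0,1.]])
    v,u=np.mgrid[:480,:640]
    p=cv2.undistortPoints(np.stack([u,v],-1).reshape(-1,1,2).astype(float),K,np.array(c["D"],float)).reshape(480,640,2)
    P=np.dstack([p*d[...,None],d]); T=np.linalg.inv(c["world_to_cam"])
    W=P@T[:3,:3].T+T[:3,3]; W[d==0]=np.nan; return W
def save(c,n): cv2.imwrite("pics/"+n+".png",c["img"][...,::-1])
E
cat > a.py <<'E'
from h import *
for n in ("scene","top"):
    c=bot.camera(n); save(c,n+"1"); W=cloud(c)
    np.savez(n+"1.npz",W=W,img=c["img"])
    for t in ["strip_mid","twin_mid","rolling_board","ware_board","bearer_near","bearer_far","tall_figure_mid","low_figure_mid","glaze_jar","tool_pot","rolling_pin","glass_cup","card_box","clay_knife"]:
        r=bot.tip_of(c,t)
        print(n,t,[(np.round(x["xyz"],3).tolist(),round(x["confidence"],2)) for x in r[:2]])
        if t in("strip_mid","twin_mid","rolling_board","ware_board","bearer_near","bearer_far"):
            for m in bot.masks_of(c,t)[:1]:
                q=W[m["mask"]]; q=q[~np.isnan(q[:,0])]
                if len(q)<10: continue
                R=cv2.minAreaRect((q[:,:2]*1000).astype(np.float32))
                print("   mask",len(q),round(m["confidence"],2),np.round(R[0]),np.round(R[1]),round(R[2],1),"z",np.round(np.percentile(q[:,2],[5,50,95]),3))
s=bot.sense(); print({k:s[k] for k in("time","ee_pos","eef_rot","width","contact_force")})
E
python3 a.py
```

```text
scene strip_mid [([0.528, 0.174, 0.004], 0.67), ([0.566, -0.267, 0.001], 0.46)]
   mask 416 0.74 [529. 125.] [85. 40.] 82.6 z [0.006 0.01  0.012]
scene twin_mid [([0.565, -0.334, 0.014], 0.95), ([0.493, 0.267, 0.103], 0.72)]
   mask 660 0.93 [ 564. -335.] [ 63. 180.] 88.7 z [0.012 0.021 0.024]
scene rolling_board [([0.564, -0.266, 0.001], 0.9)]
   mask 938 0.65 [ 245. -331.] [135.  89.] 5.7 z [0.003 0.016 0.031]
scene ware_board [([0.566, 0.246, 0.009], 0.74)]
   mask 5529 0.96 [557. 237.] [158. 314.] 84.5 z [0.022 0.025 0.027]
scene bearer_near []
   mask 102 0.42 [458. 330.] [12. 35.] 81.7 z [0.002 0.009 0.012]
scene bearer_far []
   mask 112 0.66 [687. 307.] [12. 33.] 80.0 z [0.004 0.01  0.012]
scene tall_figure_mid [([0.495, 0.268, 0.1], 0.79), ([0.281, 0.288, 0.001], 0.54)]
scene low_figure_mid [([0.653, 0.251, 0.064], 0.85)]
scene glaze_jar [([0.771, 0.07, -0.004], 0.83)]
scene tool_pot [([0.316, 0.424, -0.0], 0.67)]
scene rolling_pin [([0.436, -0.505, 0.0], 0.93)]
scene glass_cup [([0.282, 0.284, -0.002], 0.89), ([0.244, -0.338, -0.0], 0.55)]
scene card_box [([0.244, -0.338, -
[... 649 characters left out ...]
83.1 z [0.002 0.009 0.017]
top bearer_far []
   mask 6437 0.53 [ 565. -270.] [254. 276.] 88.2 z [0.004 0.012 0.019]
top tall_figure_mid [([0.493, 0.267, 0.103], 0.77)]
top low_figure_mid [([0.653, 0.251, 0.065], 0.93)]
top glaze_jar [([0.77, 0.073, 0.002], 0.92)]
top tool_pot []
top rolling_pin [([0.441, -0.502, -0.006], 0.89)]
top glass_cup [([0.287, 0.284, 0.001], 0.74)]
top card_box [([0.237, -0.336, -0.001], 0.75)]
top clay_knife [([0.366, 0.054, 0.0], 0.5)]
{'time': 2.1, 'ee_pos': array([ 0.27733901, -0.58789077,  0.20547725]), 'eef_rot': array([3.06554120e+00, 6.86811315e-01, 5.82199481e-06]), 'width': 0.0940113865663223, 'contact_force': array([-0.23814755,  0.57219451,  0.01380492])}
```

View pics/scene1.png

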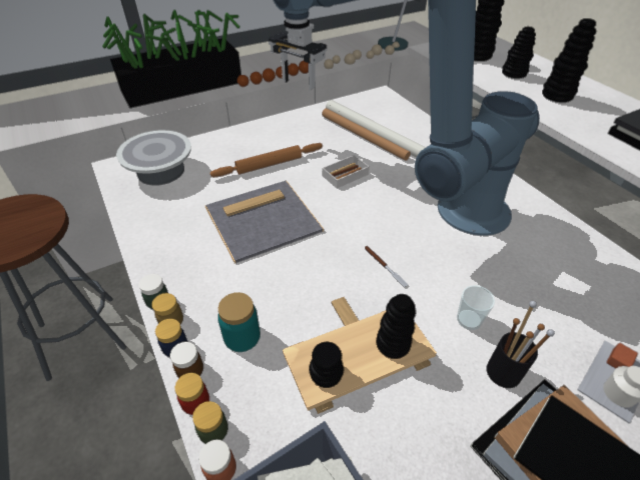

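View pics/top1.png

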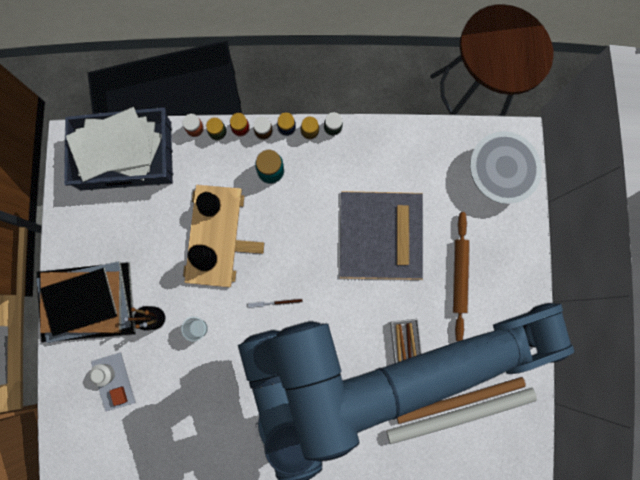

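The scene picture shows the strip's free end at about (343,312), sticking out of the drying board towards the rolling board. The twin is at (255,202). The top picture agrees: strip (250,247), twin (402,235). The way there is clear, so I fly over it.

Request:
step_arm(xyz=[[18,48,0],[18,48,0],[18,48,0],[18,48,0],[18,48,0],[18,48,0],[18,48,0],[18,48,0],[18,48,0],[18,48,0],[18,48,0],[18,48,0],[18,48,0],[18,48,0],[0,0,0],[0,0,0]], spin=[4.2,4.2,4.2,4.2,4.2,4.2,4.2,4.2,4.2,4.2,4.2,4.2,4.2,4.2,0,0], jaw=[60,60,60,60,60,60,60,60,60,60,60,60,60,60,60,60], squeeze=30)

```text
time: 4.1
ee_pos: [0.5291, 0.0838, 0.2053]
eef_rot: [2.334, 2.103, -0.001]
contact_force: [-0.3, 0.1, -0.1]
width: 0.0721
gripper_force: 0.0
```

```bash
cat > b.py <<'E'
from h import *
import sys
c=bot.camera("wrist"); save(c,sys.argv[1]); W=cloud(c); np.savez(sys.argv[1]+".npz",W=W,img=c["img"],w=c["world_to_cam"])
print("cam",np.round(np.linalg.inv(c["world_to_cam"])[:3,3],3))
for t in sys.argv[2:]:
    for m in bot.masks_of(c,t)[:2]:
        q=W[m["mask"]]; q=q[~np.isnan(q[:,0])]
        if len(q)<10: continue
        R=cv2.minAreaRect((q[:,:2]*1000).astype(np.float32))
        print(t,len(q),round(m["confidence"],2),np.round(R[0]),np.round(R[1]),round(R[2],1),"box",np.round(cv2.boxPoints(R)).tolist(),"z",np.round(np.percentile(q[:,2],[5,50,95]),4))
s=bot.sense(); print({k:np.round(s[k],4) for k in("time","ee_pos","eef_rot","width","contact_force")})
E
python3 b.py wrist1 strip_mid ware_board
```

```text
cam [0.537 0.155 0.385]
strip_mid 2973 0.93 [530. 130.] [88. 37.] 87.5 box [[510.0, 87.0], [547.0, 86.0], [551.0, 174.0], [513.0, 175.0]] z [0.0096 0.0109 0.0122]
strip_mid 4507 0.45 [646. 236.] [37. 73.] 61.3 box [[605.0, 237.0], [669.0, 202.0], [687.0, 235.0], [623.0, 270.0]] z [0.0459 0.0759 0.1043]
ware_board 30969 0.84 [564. 227.] [116. 323.] 83.8 box [[397.0, 186.0], [718.0, 152.0], [731.0, 267.0], [409.0, 301.0]] z [0.0244 0.0258 0.0272]
ware_board 7915 0.68 [508. -90.] [210. 337.] 18.3 box [[356.0, 36.0], [462.0, -283.0], [660.0, -217.0], [554.0, 102.0]] z [0.0115 0.0129 0.0141]
{'time': np.float64(4.25), 'ee_pos': array([0.5291, 0.083 , 0.2055]), 'eef_rot': array([ 2.3356e+00,  2.1009e+00, -2.0000e-04]), 'width': np.float64(0.0721), 'contact_force': array([0.2703, 0.5944, 0.3595])}
```

View pics/wrist1.png

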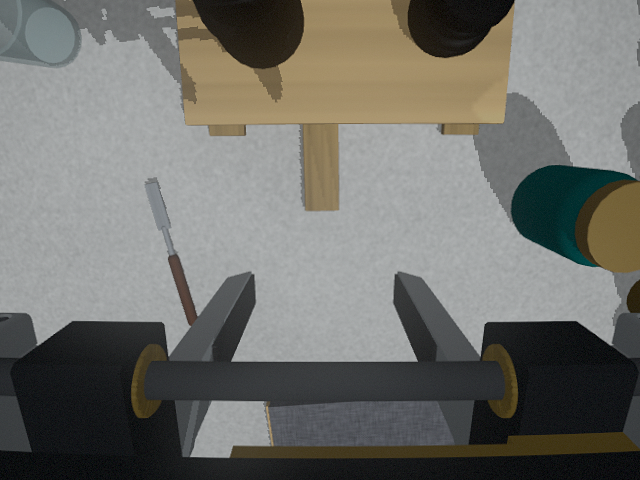

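The wrist picture shows the strip sticking out at (321,167), with its end at row 210. The bearers show at (227,130) and (460,129), and nothing stands between the fingers and the strip. I fit its edges offline.

Run:
```python
import numpy as np
d=np.load("wrist1.npz");W=d["W"]
def edges(u0,u1,v0,v1,zlo,zhi):
    L=[];R=[]
    for v in range(v0,v1):
        r=W[v,u0:u1]; k=np.where((r[:,2]>zlo)&(r[:,2]<zhi))[0]
        if len(k)>5: L.append(r[k[0],:2]);R.append(r[k[-1],:2])
    L=np.array(L);R=np.array(R)
    for E in(L,R,(L+R)/2):
        p=np.polyfit(E[:,1],E[:,0],1); print("slope deg",np.degrees(np.arctan(p[0])).round(2),"x@.12",np.polyval(p,.12).round(4),"rms",np.std(E[:,0]-np.polyval(p,E[:,1])).round(4))
edges(285,360,132,205,.006,.015)
k=W[120:225,310:333].reshape(-1,3); k=k[(k[:,2]>.006)&(k[:,2]<.015)];print("y range",np.percentile(k[:,1],[.5,99.5]))
# board front edge
P=[]
for u in list(range(200,295))+list(range(345,500)):
    c=W[100:140,u]; j=np.where(c[:,2]>.021)[0]; P.append(c[j[-1],:2])
P=np.array(P);p=np.polyfit(P[:,0],P[:,1],1);print("board deg",np.degrees(np.arctan(p[0])),"y at .532",np.polyval(p,.532))
print("tool y deg",np.degrees(2*np.arctan2(2.1009,2.3356))-90)
```

```text
slope deg 4.82 x@.12 0.5126 rms 0.0003
slope deg 3.83 x@.12 0.5465 rms 0.0003
slope deg 4.33 x@.12 0.5296 rms 0.0002
y range [0.0889849  0.17352526]
board deg -5.697857074962891 y at .532 0.17425534236429374
tool y deg -6.056484071642998
```

Request:
step_arm(xyz=[[0,6.5,-25],[0,6.5,-25],[0,6.5,-25],[0,6.5,-25],[0,6.5,-25],[0.5,6.5,-25],[0,0,-20],[0,0,-20],[0,0,-7],[0,0,-6],[0,0,0],[0,0,0],[0,0,0]], spin=[0.3,0.3,0.3,0.3,0.3,0.2,0,0,0,0,0,0,0], jaw=[60,60,60,60,60,60,60,60,60,60,140,140,140])

```text
time: 5.88
ee_pos: [0.5303, 0.1232, 0.003]
eef_rot: [2.302, 2.137, 0.001]
contact_force: [0.4, 0.3, 0.1]
width: 0.0455
gripper_force: 0.0
```

```bash
python3 b.py wrist2 strip_mid
```

```text
cam [0.535 0.195 0.183]
strip_mid 10968 0.62 [531. 130.] [87. 35.] 84.2 box [[509.0, 89.0], [544.0, 86.0], [553.0, 172.0], [517.0, 175.0]] z [0.0098 0.0109 0.0119]
{'time': np.float64(5.975), 'ee_pos': array([0.5301, 0.1232, 0.0028]), 'eef_rot': array([2.3017e+00, 2.1375e+00, 8.0000e-04]), 'width': np.float64(0.0431), 'contact_force': array([-0.2827,  0.3738, -0.1399])}
```

View pics/wrist2.png

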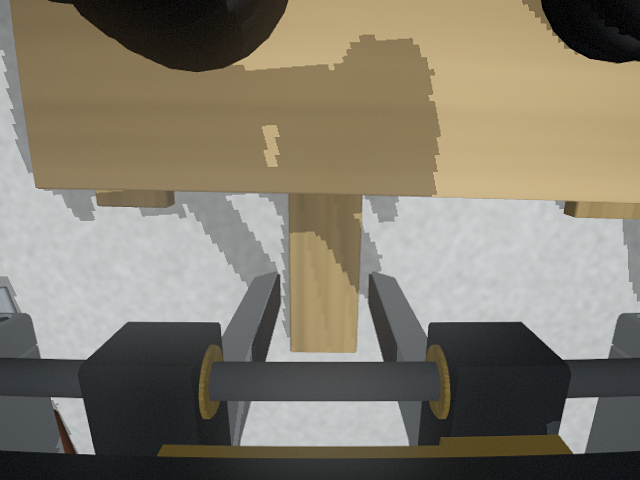

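The strip (columns 290–361) lies centred between the finger tips (280 and 369) and parallel to them, so I close on it.

Request:
step_arm(xyz=[[0,0,0],[0,0,0],[0,0,0],[0,0,0],[0,0,0]], spin=[0,0,0,0,0], jaw=[155,175,200,255,255], squeeze=40)

```text
time: 6.6
ee_pos: [0.53, 0.1232, 0.0025]
eef_rot: [2.302, 2.138, 0.0]
contact_force: [0.8, -0.8, 1.0]
width: 0.0344
gripper_force: 40.0
```

Request:
step_arm(xyz=[[-0.1,-1,0],[-0.1,-2,0],[-0.3,-3,0],[-0.3,-4,0],[-0.3,-4,0],[-0.3,-4,0],[-0.3,-4,0],[-0.3,-4,0],[-0.3,-4,0],[0,0,0]], spin=[0,0,0,0,0,0,0,0,0,0], jaw=[255,255,255,255,255,255,255,255,255,255])

```text
time: 7.85
ee_pos: [0.5276, 0.0925, 0.0025]
eef_rot: [2.302, 2.137, -0.001]
contact_force: [-0.5, 1.4, 1.5]
width: 0.0347
gripper_force: 40.0
```

```bash
python3 b.py wrist3 strip_mid
python3 - <<'E'
import numpy as np
for n in("wrist1","wrist3"):
    W=np.load(""+n+".npz")["W"]
    # board front edge in world: points z .021-.03 ,x bins, min y
    q=W[(W[...,2]>.022)&(W[...,2]<.03)&(W[...,1]>.14)]
    for x in(.46,.5,.57,.62): 
        k=q[abs(q[:,0]-x)<.003]; print(n,x,len(k) and np.round(k[:,1].min(),4))
    w=W[(W[...,2]>.006)&(W[...,2]<.015)&(abs(W[...,0]-.53)<.006)&(W[...,1]>.02)]; print("strip end y",np.percentile(w[:,1],.5))
E
```

```text
cam [0.533 0.164 0.183]
strip_mid 16413 0.61 [529. 112.] [123.  36.] 84.5 box [[505.0, 53.0], [541.0, 50.0], [553.0, 172.0], [517.0, 175.0]] z [0.0098 0.0109 0.0119]
{'time': np.float64(7.95), 'ee_pos': array([0.5276, 0.0925, 0.0025]), 'eef_rot': array([ 2.3013e+00,  2.1374e+00, -1.4000e-03]), 'width': np.float64(0.0345), 'contact_force': array([-0.5438,  0.0532,  2.9797])}
wrist1 0.46 0.1814
wrist1 0.5 0.1769
wrist1 0.57 0.1705
wrist1 0.62 0.1656
strip end y 0.08885902975320692
wrist3 0.46 0.1809
wrist3 0.5 0.1769
wrist3 0.57 0.1701
wrist3 0.62 0.1649
strip end y 0.05877881739181726
```

The board's edge has not moved and the strip follows (30 mm out). I draw it the rest of the way.

Request:
step_arm(xyz=[[-0.2,-3,0],[-0.4,-5,0],[-0.4,-5,0],[-0.4,-5,0],[-0.4,-5,0],[-0.4,-5,0],[-0.4,-5,0],[-0.4,-5,0],[-0.4,-5,0],[-0.4,-5,0],[-0.4,-5,0],[-0.4,-5,0],[-0.4,-5,0],[-0.4,-5,0],[-0.4,-5,0],[-0.4,-5,0],[-0.4,-5,0],[0,0,0]], spin=[0,0,0,0,0,0,0,0,0,0,0,0,0,0,0,0,0,0], jaw=[255,255,255,255,255,255,255,255,255,255,255,255,255,255,255,255,255,255])

```text
time: 10.2
ee_pos: [0.5209, 0.0093, 0.0025]
eef_rot: [2.302, 2.137, -0.001]
contact_force: [0.5, 0.8, 5.5]
width: 0.0348
gripper_force: 40.0
```

```bash
python3 b.py wrist4 strip_mid
python3 - <<'E'
import numpy as np
W=np.load("wrist4.npz")["W"]
q=W[(W[...,2]>.022)&(W[...,2]<.03)&(W[...,1]>.14)]
for x in(.46,.5,.57,.62): 
    k=q[abs(q[:,0]-x)<.003]; print(x,len(k) and np.round(k[:,1].min(),4))
# twin & board pose from the first top/scene pictures
import cv2
for n in("top1","scene1"):
    W=np.load(""+n+".npz")["W"]
    m=(W[...,2]>(.017))&(W[...,2]<.03)&(abs(W[...,0]-.564)<.12)&(W[...,1]<-.29)&(W[...,1]>-.38)
    P=[]
    q=W[m]; 
    for x in np.arange(.48,.65,.008):
        k=q[abs(q[:,0]-x)<.006,1]
        if len(k)>2:P.append((x,np.median(k)))
    P=np.array(P);p=np.polyfit(P[:,0],P[:,1],1);print(n,"twin yaw",np.degrees(np.arctan(p[0])),"y",np.polyval(p,.564),"x",np.percentile(q[:,0],[1,99]),"z",np.median(q[:,2]))
E
```

```text
cam [0.526 0.081 0.183]
strip_mid 26410 0.97 [525.  57.] [165.  36.] 85.2 box [[500.0, -24.0], [537.0, -27.0], [550.0, 138.0], [514.0, 141.0]] z [0.0098 0.0109 0.0119]
{'time': np.float64(10.3), 'ee_pos': array([0.521 , 0.0093, 0.0025]), 'eef_rot': array([ 2.3011e+00,  2.1374e+00, -1.4000e-03]), 'width': np.float64(0.0346), 'contact_force': array([-1.1781, -0.2505,  4.3091])}
0.46 0
0.5 0
0.57 0
0.62 0
top1 twin yaw 0.4036687494071183 y -0.331529503144563 x [0.449495   0.67782552] z 0.02125577664498679
scene1 twin yaw -0.7551258404755502 y -0.32302770786135465 x [0.47580797 0.65287768] z 0.02154671548478293
```

Request:
step_arm(xyz=[[0,-5,3],[-0.5,-8,8],[-1,-16,8],[-1,-16,8],[-1,-16,8],[-1,-16,8],[-1,-16,8],[-1,-16,8],[-1,-16,8],[-1,-16,8],[-1,-16,8],[-1,-16,8],[-1,-16,8],[-1,-16,8],[0,0,0],[0,0,0]], spin=[0,0,-7.1,-7.1,-7.1,-7.1,-7.1,-7.1,-7.1,-7.1,-7.1,-7.1,-7.1,-7.1,-0.5,0], jaw=[255,255,255,255,255,255,255,255,255,255,255,255,255,255,255,255])

```text
time: 12.3
ee_pos: [0.5079, -0.1945, 0.109]
eef_rot: [-3.141, -0.004, 0.001]
contact_force: [1.1, 0.1, -0.3]
width: 0.0343
gripper_force: 40.0
```

```bash
python3 b.py wrist5 strip_mid twin_mid rolling_board
```

```text
cam [ 0.581 -0.195  0.289]
strip_mid 26406 0.55 [ 537. -197.] [ 56. 272.] 89.8 box [[401.0, -224.0], [673.0, -225.0], [674.0, -169.0], [401.0, -168.0]] z [0.1159 0.1171 0.1182]
twin_mid 13159 0.59 [ 564. -333.] [ 42. 183.] 88.7 box [[473.0, -352.0], [655.0, -356.0], [656.0, -314.0], [474.0, -310.0]] z [0.0188 0.0228 0.024 ]
rolling_board 66410 0.59 [ 556. -272.] [260. 251.] 88.7 box [[428.0, -399.0], [679.0, -404.0], [685.0, -145.0], [434.0, -139.0]] z [0.0117 0.0129 0.0141]
{'time': np.float64(12.5), 'ee_pos': array([ 0.5082, -0.1942,  0.109 ]), 'eef_rot': array([-3.1411e+00, -3.6000e-03,  1.3000e-03]), 'width': np.float64(0.0346), 'contact_force': array([ 0.8896, -0.4405, -0.2686])}
```

View pics/wrist5.png

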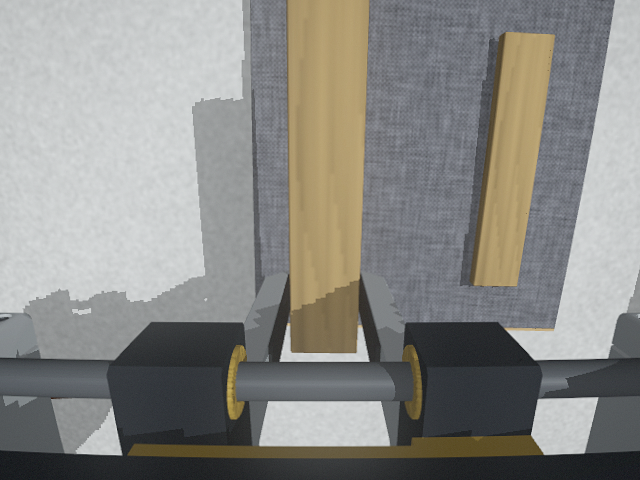

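The twin is fully visible (columns 472–554, rows 33–286). The held strip is at columns 288–368, straight in the fingers, with its far end out of the view. I measure both.

```bash
cat > m.py <<'E'
import numpy as np,sys
W=np.load(sys.argv[1]+".npz")["W"]
def lath(y0,y1,zlo,zhi,xlo=.40,xhi=.72):
    q=W[(W[...,2]>zlo)&(W[...,2]<zhi)&(W[...,1]>y0)&(W[...,1]<y1)&(W[...,0]>xlo)&(W[...,0]<xhi)]
    C=[]
    lo,hi=np.percentile(q[:,0],[.3,99.7])
    for x in np.arange(lo+.01,hi-.01,.005):
        k=q[abs(q[:,0]-x)<.003]; C.append((x,np.percentile(k[:,1],1),np.percentile(k[:,1],99),np.median(k[:,2])))
    C=np.array(C); mid=(C[:,1]+C[:,2])/2; p=np.polyfit(C[:,0],mid,1); z=np.polyfit(C[:,0],C[:,3],1)
    print("x",lo.round(4),hi.round(4),"mid",((lo+hi)/2).round(4),"len",(hi-lo).round(4),"yaw",np.degrees(p[0]).round(2),"y@.564",np.polyval(p,.564).round(4),"w",np.mean(C[:,2]-C[:,1]).round(4),"pitch",np.degrees(z[0]).round(2),"z",np.polyval(z,.564).round(4))
lath(-.38,-.29,.0195,.03)
a=sys.argv[2:]; lath(-.25,-.15,float(a[0]),float(a[1]))
E
python3 m.py wrist5 .11 .125; python3 -c "
import numpy as np; W=np.load('wrist5.npz')['W']
q=W[(W[...,2]>.009)&(W[...,2]<.016)]; print(np.median(q[:,2]))"
```

```text
x 0.4747 0.6528 mid 0.5638 len 0.1781 yaw -1.3 y@.564 -0.3296 w 0.0344 pitch -0.1 z 0.0229
x 0.4754 0.6388 mid 0.5571 len 0.1634 yaw -0.45 y@.564 -0.1961 w 0.0348 pitch -0.36 z 0.1171
0.012912877238701548
```

Request:
step_arm(xyz=[[2.5,2.3,-10],[0,0,-18],[0,0,-18],[0,0,-18],[0,0,-14],[0,0,-7],[0,0,-4],[0,0,-2],[0,0,0]], spin=[-0.9,0,0,0,0,0,0,0,0], jaw=[255,255,255,255,255,255,255,255,255])

```text
time: 13.62
ee_pos: [0.5112, -0.1927, 0.0188]
eef_rot: [3.141, -0.023, 0.001]
contact_force: [0.1, -0.2, -0.7]
width: 0.0348
gripper_force: 40.0
```

```bash
python3 b.py wrist6 ; python3 m.py wrist6 .0195 .035
```

```text
cam [ 0.584 -0.195  0.199]
{'time': np.float64(13.675), 'ee_pos': array([ 0.5113, -0.1928,  0.0189]), 'eef_rot': array([ 3.141e+00, -2.310e-02,  1.200e-03]), 'width': np.float64(0.0346), 'contact_force': array([-0.3119, -0.537 , -1.0702])}
x 0.475 0.6442 mid 0.5596 len 0.1691 yaw 0.84 y@.564 -0.3281 w 0.0321 pitch -0.1 z 0.0229
x 0.4785 0.6421 mid 0.5603 len 0.1635 yaw -1.64 y@.564 -0.195 w 0.0351 pitch -0.27 z 0.027
```

View pics/wrist6.png

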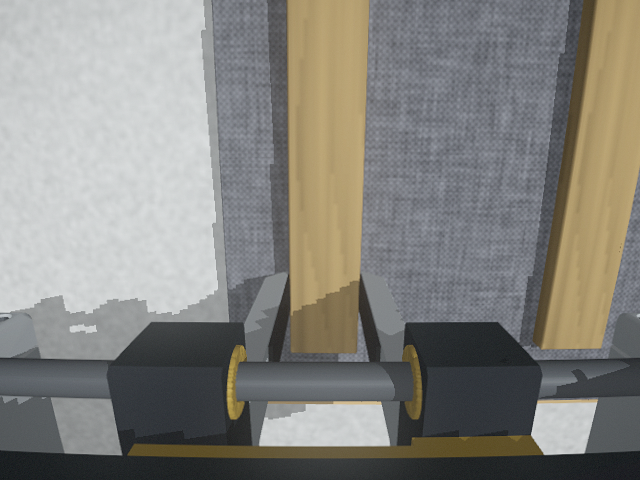

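The strip hangs at columns 288–368, parallel to the twin, with its near end (row 352) level with the twin's (row 348). I lower it the last 4 mm.

Request:
step_arm(xyz=[[0,0,-2],[0,0,-1],[0,0,-0.7],[0,0,-0.4],[0,0,0]], spin=[0.2,0,0,0,0], jaw=[255,255,255,255,255])

```text
time: 14.3
ee_pos: [0.511, -0.1925, 0.0145]
eef_rot: [-3.141, 0.018, 0.0]
contact_force: [-1.6, 0.7, 3.1]
width: 0.0342
gripper_force: 40.0
```

Request:
step_arm(xyz=[[0,0,0],[0,0,0],[0,0,0],[0,0,0],[0,0,0],[0,0,4],[0,0,10],[0,0,25],[0,0,40],[0,0,40],[0,0,40],[0,0,40],[0,0,0],[0,0,0]], spin=[0,0,0,0,0,0,0,0,0,0,0,0,0,0], jaw=[158,150,130,110,110,110,110,110,110,110,110,110,110,110], squeeze=10)

```text
time: 16.05
ee_pos: [0.5104, -0.1923, 0.2127]
eef_rot: [-3.141, 0.018, 0.001]
contact_force: [-0.4, 0.3, 0.6]
width: 0.0536
gripper_force: 0.0
```

```bash
python3 b.py wrist7 ; python3 m.py wrist7 .0195 .035
python3 - <<'E'
from h import *
c=bot.camera("scene"); save(c,"scene2"); W=cloud(c)
a=np.load("scene1.npz"); A=a["W"]
d=abs(W-A)[...,2]; 
m=(W[...,1]>.15)&(W[...,1]<.35)&(W[...,0]>.38)&(W[...,0]<.74)
print("board region z change: median",np.nanmedian(d[m]),"n>5mm",(d[m]>.005).sum(),m.sum())
E
```

```text
cam [ 0.584 -0.194  0.393]
{'time': np.float64(16.1), 'ee_pos': array([ 0.5101, -0.192 ,  0.2119]), 'eef_rot': array([-3.1402,  0.0176,  0.0032]), 'width': np.float64(0.0538), 'contact_force': array([ 0.0039,  0.1872, -0.3346])}
x 0.4741 0.6527 mid 0.5634 len 0.1786 yaw -1.24 y@.564 -0.3298 w 0.0342 pitch -0.14 z 0.0229
x 0.4767 0.6567 mid 0.5667 len 0.1799 yaw -0.42 y@.564 -0.1945 w 0.0336 pitch -0.15 z 0.0229
board region z change: median 0.001365441946346302 n>5mm 287 13747
```

View pics/wrist7.png

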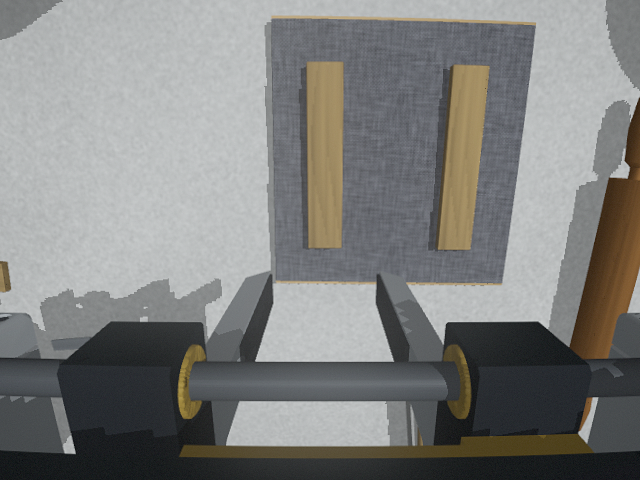

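View pics/scene2.png

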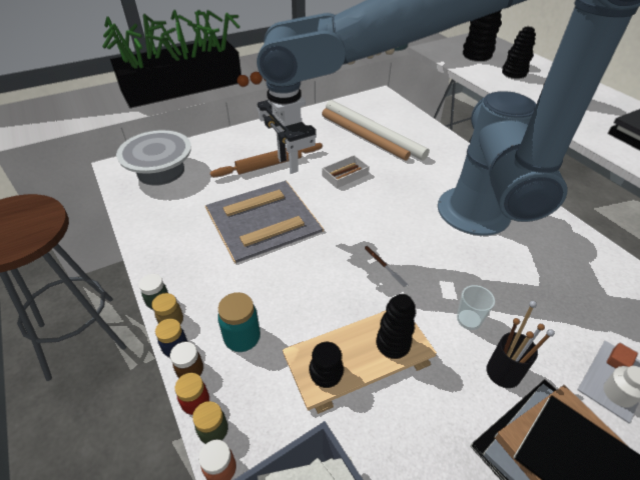

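The wrist picture shows both strips lying flat and parallel on the rolling board, at (325,155) and (463,157), with ends level and a gap of about 100 mm. In the scene picture the drying board and figures stand as before, and the gripper is clear of everything.

```bash
python3 -c "
from workcell import bot
print(bot.hand_in())"
```

```text
the job is handed in; nothing more can be done
None
```

The strip is drawn out and lies flat on the rolling board to the left of its twin: gap about 100 mm, parallel to within 1°, ends level. The drying board and figures look unmoved in the final picture, and the job was handed in at about 16 s.

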